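Check a light barrier through its guard slot with the flat test plate

ROBOT

A 6-joint arm with a two-finger parallel gripper is mounted at the origin on the work surface. World frame = base frame: x ahead of the robot, y to its left, z up, the work surface at z = 0. Lengths are in m, angles in rad, forces in N, time in s.
With the tool pointing down it reaches from about 0.25 to 0.725 m from the base axis. Payload 4 kg.
Tool frame: the origin (TCP) lies between the finger pads; the fingertips stand env.nose_length ahead of it and the grasp point (between the pads) lies 6 mm ahead of it (env.nose_length is the distance from the TCP to the fingertips, in m); z points along the fingers, y is the direction in which the jaws open and shut (so a half turn about z gives the same grasp; the last joint's range is limited). The gripper opens to 85 mm and grips with 20 to 120 N. Pads are 22 mm wide; open, the fingers measure 114 mm over their backs; the gripper's body (76 mm by 85 mm) begins 54 mm behind the grasp point. The pads swing forward as they close: fully open they stand 13 mm farther back than shut.
Start: joints at [1.104, 0.241, 0.005, 1.335, 0, 1.571], TCP at [0.225, 0.447, 0.256] pointing down, gripper open.
Joint ranges: [-2.72, 2.72], [-1.05, 1.87], [-1.09, 1.28], [-1.99, 2.15], [-1.42, 1.44], [-3.14, 3.14]. Speed limits (rad/s): [2.79, 2.79, 3.14, 3.14, 3.14, 3.14].

INTERFACE

Orientations are given as [roll, pitch, yaw] about the fixed x, y, z axes, in that order (R = Rz(yaw) Ry(pitch) Rx(roll)).
In Python, from cell import env, imaging gives the robot as it stands. The module is installed in compiled form; this text tells all that it offers.
- The arm moves only by the shell command python3 -m handwheel 'ROWS'. ROWS is JSON, a list that holds one entry, the list of rows, each a list of 7 numbers: the shift along the world's x, y, z in m, then the turn, a rotation vector about the world's x, y, z in degrees, then the closure, from 0 (fully open) to 1 (shut). A call has 1 to 8 rows; each row is the pose to reach, as a shift and turn from the pose commanded when the call began; what a row does not reach only later rows make up. A row lasts 1/10 s, in which the tool goes at most 50 mm and 8.59 degrees, less where a joint would pass 70% of its speed; a pose out of reach is approached as far as the arm can. A call with a gripper value outside its range is refused whole. The fingers move at their own pace and stop on an object; the grip force is fixed at half the most. Time passes only in rows, so rows that repeat a pose let the fingers close. It gives the time, the measured TCP pose, the force and the opening at its end, in the units of the state.
- env.state(): the state, without advancing time (a new reading comes with each control period).
- imaging.camera(name): name is "side" or "top"; returns the picture (384x512x3 uint8, red, green, blue); there is no depth.
- imaging.calibration(name): a dict with "fx", "fy", "cx", "cy" (pixels), "R" (3x3) and "t" (3): a world point X has camera coordinates R X + t. Camera axes: x right, y down, z forward; pixel columns grow to the right and rows downward; lengths in m; the calibration is good to about 2 mm. A picture is of the moment at which its call begins. calibration takes no time and is no camera call.
- env.hand_in(): hands the job in, once; it reports no verdict.
The state is a dict: "clock": time; "q": joint angles; "dq": joint speeds; "effort": joint torques, N m; "ee_pos": TCP position; "tcp_rot": TCP orientation; "force": force on the tool from outside, world axes, zero at the start; "ft_torque": the same for the moment, N m; "width": opening from 0.0 (shut) to 1.0 (fully open).
Only numpy, scipy, OpenCV 4.12 (cv2) and the standard library are available. Lean on these libraries where they do the work, as an engineer would, in place of code of your own. Each camera call takes 0.05 s, during which the arm holds its last target.

TASK

Open the test port on the guard hood by twisting its white slotted cap counter-clockwise (seen from above) as far as it goes. Then take the wide flat test plate by its grip out of the wooden rack, pass its blade straight down through the slot in the cap until the tip is clearly below the beam between the two sensor heads under the hood, and finish while still holding it there upright, with the grip block clear of the cap rather than resting on it. Leave the other test pieces and everything else where they are.

Things in the scene. Friction and masses are not known exactly. Their poses are not given: they have to be found in the camera images.
- cap (a joint): Angle of the white captive cap on the guard hood, rad. 0 = closed, grows counter-clockwise seen from above, 1.40 = hard stop = fully open (cap slot in line with the hood's opening). Starts between 0 and 0.6. It does not rise as it turns, stays where it is left, and takes about 0.1 N m to turn.
- cap_top (a point): Centre of the cap's top face, on its vertical turning axis, 121 mm above the table; turns with the cap. Cap 50 mm (x) by 62 mm (y), 30 mm tall, corners cut; grip its two flat sides, facing +x and -x, 50 mm apart, 40 mm long. The slot runs down through it, long side along y: 8 mm (x) by 44 mm (y) in the lower 14 mm, flaring to 18 x 54 mm at the top. z up.
- hood: Guard hood, fixed: grey top plate on two grey side walls (+y, -y). Origin on the table under the cap's axis; z up. When the cap is open, its axes agree with the hood's. The sensor beam runs along y from head to head (68 mm apart), 67 mm above the table, straight below the slot.
- hood_opening (a point): Centre of the opening (12 mm along x by 48 mm along y) in the hood's flat top, under the cap. The top is 110 mm (x) by 130 mm (y), 90 mm above the table, 5 mm thick; the cap's underside is 1 mm above it. Hood's axes.
- plate_grip (a point): Centre of the black grip block of the wide test plate: 14 mm thick (x), 46 mm wide (y), 44 mm tall. It hangs with its underside on the rack's top board; the centre is then 130 mm above the table. Below it the aluminium blade: 6 mm thick (x), 40 mm wide (y), 84 mm long, its last 8 mm narrowed to 4 x 34 mm. Grip across the thickness, from above. About 0.1 kg. z up.
- plate_tip (a point): Centre of the lower end of the test plate's blade, 106 mm below plate_grip; same axes.
- rack: Wooden rack, fixed; origin on the table under its middle place, z up. Top board 60 mm (x) by 250 mm (y), 8 mm thick, top 108 mm above the table, with three 10 x 48 mm through slots in a row along y, 75 mm apart. The three test pieces hang in them in any order. Slatted base from x = -40 to +100 mm, 12 mm thick.
- strip: Bystander in the rack: narrow test strip, black grip block 14 x 26 x 44 mm, blade 18 mm wide. Origin at its lower tip.
- rod: Bystander in the rack: round test rod, round black grip 24 mm in diameter, 44 mm tall, on a 7 mm steel rod. Origin at its lower tip.
- disc_a: Bystander: white disc 44 mm across, 12 mm thick, with green top, lying on the rack's base. Origin under its centre.
- disc_b: Bystander: white disc 44 mm across, 12 mm thick, with grey top, lying on the rack's base. Origin under its centre.
- block: Bystander: black block 35 x 35 x 30 mm on the table beside the hood. Origin under its centre.
- coupling: Bystander: brass hose coupling, 32 mm across, 36 mm tall, on the table beside the hood. Origin under its centre.
- spanner: Bystander: steel spanner, 150 mm, lying on the table towards the far side. Origin under its middle.
- plate: The wide flat test plate itself; origin at plate_tip, same axes.
Things that resemble listed ones, but are neither listed nor needed, are in the scene too. What is shaped like the plate but pink is not meant.

How it is judged:
By the outcome, as a careful person would: the job done as asked, in the order asked, and still so for the second after the job is handed in, while the arm keeps its last pose, push and grip.
It also fails if it takes over 64 s, if anything falls off the work surface, if the arm or the gripper's body presses on something with over 40 N, if the wrist force passes 120 N, or if a joint passes its speed limit or range.

## Working session

There is one attempt and no reset: what is moved stays moved. The work goes in short steps, Python scripts to look and compute and a shell command to move; the robot and the scene stay as the last step left them, time stands still between calls to the robot, and variables do not carry over. Pictures are saved under pics/ and viewed, and the job is handed in when it is done.

```bash
mkdir -p pics; python3 - <<'E'
from cell import env, imaging
import cv2, numpy as np
print(env.state(), env.nose_length)
for n in ("side","top"):
    im=imaging.camera(n); cv2.imwrite(f"pics/{n}0.png",im[:,:,::-1])
    print(n,imaging.calibration(n))
E
```

```text
{'clock': 0.0, 'q': array([1.10402704e+00, 2.41430656e-01, 3.73151878e-03, 1.33519347e+00,
       4.22571523e-05, 1.57074737e+00]), 'dq': array([-9.77732141e-04,  4.10465561e-04, -1.67182035e-03, -2.43071554e-04,
       -2.60780994e-04,  9.12424131e-05]), 'effort': array([ 3.07624987e-04, -3.72316825e+01,  2.52409315e+01,  1.69036427e-02,
        4.37023857e-07, -1.24078795e-06]), 'ee_pos': array([0.22473295, 0.44600608, 0.25540685]), 'tcp_rot': array([-3.13949637e+00, -4.23596888e-05,  2.67487224e+00]), 'force': array([-0.34890212, -0.15943088,  0.48979529]), 'ft_torque': array([-0.02541139,  0.04363836, -0.02326388]), 'width': 0.9978044986699205} 0.025
side {'fx': 469.6911470844638, 'fy': 469.6911470844638, 'cx': 260.10422661002997, 'cy': 198.91641100761456, 'R': array([[ 0.80560564, -0.59214187,  0.01917185],
       [-0.27745122, -0.40566782, -0.8708929 ],
       [ 0.52346955,  0.69627698, -0.49109877]]), 't': array([-0.5126648 ,  0.254414  ,  0.83379227])}
top {'fx': 370.0586661650808, 'fy': 370.0586661650808, 'cx': 254.66856623927615, 'cy': 193.29146176545484, 'R': array([[ 1.27885962e-01, -9.91788582e-01,  7.68009304e-04],
       [-9.70692934e-01, -1.25324579e-01, -2.05058472e-01],
       [ 2.03470902e-01,  2.54785988e-02, -9.78749423e-01]]), 't': array([-0.09166033,  0.65303808,  0.80765413])}
```

View pics/side0.png

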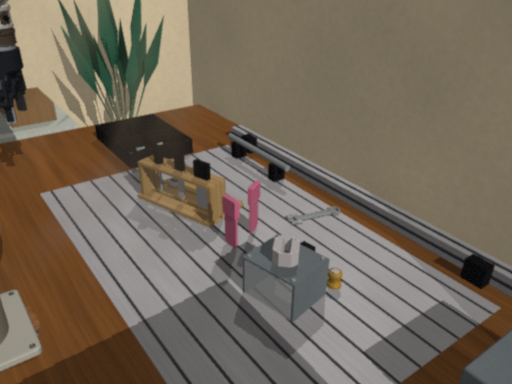

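View pics/top0.png

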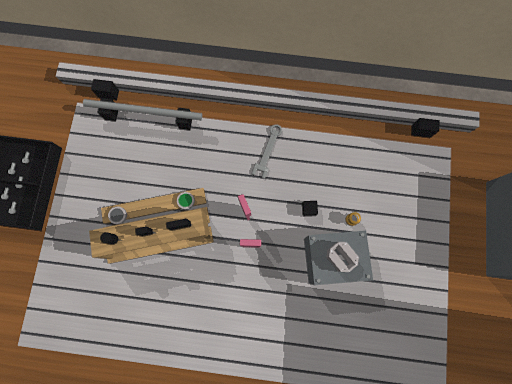

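```bash
cat > h.py <<'E'
import numpy as np, cv2
from cell import env, imaging
def ray(n,u,v):
    c=imaging.calibration(n); R=np.array(c["R"]);t=np.array(c["t"])
    d=R.T@np.array([(u-c["cx"])/c["fx"],(v-c["cy"])/c["fy"],1.]); return -R.T@t,d
def onz(n,u,v,z):
    o,d=ray(n,u,v); return o+d*(z-o[2])/d[2]
def proj(n,X):
    c=imaging.calibration(n); p=np.array(c["R"])@np.asarray(X)+np.array(c["t"]); return np.array([c["fx"]*p[0]/p[2]+c["cx"],c["fy"]*p[1]/p[2]+c["cy"]])
def crop(src,dst,x,y,w,h,k):
    im=cv2.imread(src)[y:y+h,x:x+w]; cv2.imwrite(dst,cv2.resize(im,None,fx=k,fy=k,interpolation=cv2.INTER_CUBIC))
E
python3 - <<'E'
from h import *
crop("pics/top0.png","pics/t0rack.png",85,180,130,90,6)
crop("pics/top0.png","pics/t0hood.png",295,195,80,95,6)
crop("pics/side0.png","pics/s0.png",130,140,220,180,3.5)
E
```

```text
(no output)
```

View pics/t0rack.png

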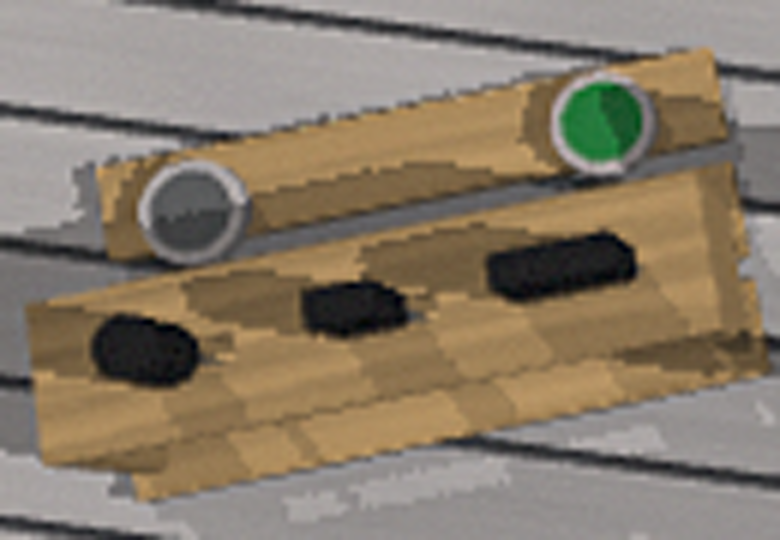

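View pics/t0hood.png

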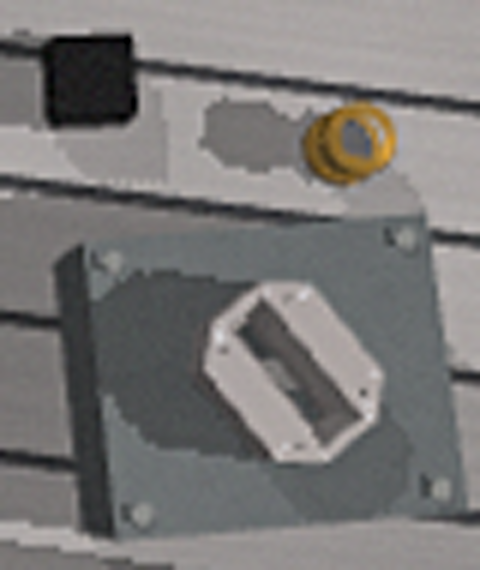

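View pics/s0.png

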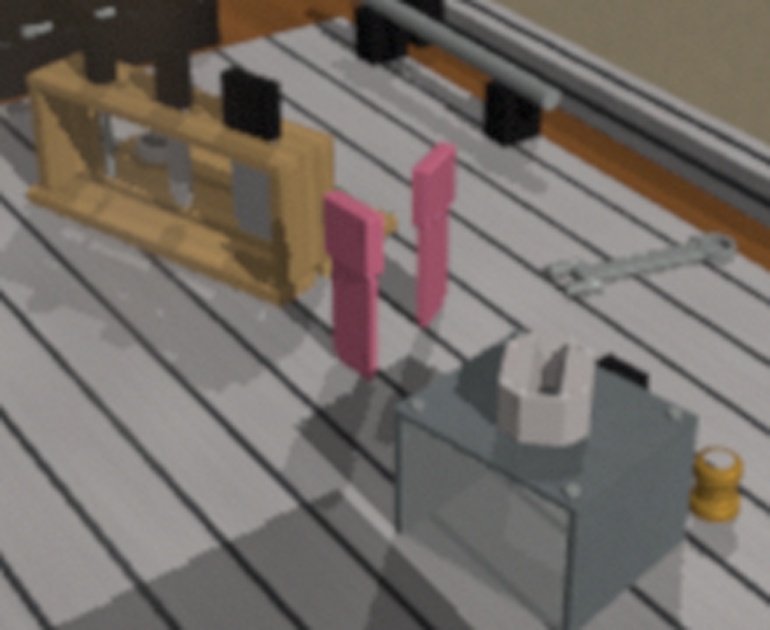

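```bash
python3 - <<'E'
from h import *
np.set_printoptions(precision=4,suppress=True)
im=cv2.imread("pics/top0.png"); hsv=cv2.cvtColor(im,cv2.COLOR_BGR2HSV)
print("cam",ray("top",0,0)[0],ray("side",0,0)[0])
# hood screws
S=[(113,262),(400,237),(437,488),(140,514)]
P=np.array([onz("top",295+x/6,195+y/6,0.09)[:2] for x,y in S]); print(P,P.mean(0))
for i in range(4):
    d=P[(i+1)%4]-P[i]; print(np.linalg.norm(d),np.degrees(np.arctan2(d[1],d[0])))
def rect(mask,z,name):
    cs,_=cv2.findContours(mask,cv2.RETR_EXTERNAL,cv2.CHAIN_APPROX_NONE)
    c=max(cs,key=cv2.contourArea)[:,0]
    W=np.array([onz("top",u,v,z)[:2] for u,v in c])
    r=cv2.minAreaRect((W*1000).astype(np.float32)); b=cv2.boxPoints(r)
    L=max([b[1]-b[0],b[2]-b[1]],key=np.linalg.norm)
    print(name,"px",c.mean(0),c.min(0),c.max(0),"ctr",r[0],"size",r[1],"long axis deg",np.degrees(np.arctan2(L[1],L[0]))%180)
    return W
def region(m,x0,y0,x1,y1):
    o=np.zeros_like(m);o[y0:y1,x0:x1]=m[y0:y1,x0:x1];return o
blk=((hsv[:,:,2]<60)*255).astype(np.uint8)
for n,b in dict(rod=(95,228,122,250),strip=(130,222,155,238),plate=(160,212,196,235)).items(): rect(region(blk,*b),.152,n)
cap=((hsv[:,:,2]>150)&(hsv[:,:,1]<40)).astype(np.uint8)*255
m=region(cap,322,236,366,280); rect(m,.121,"cap")
hood=((hsv[:,:,0]>80)&(hsv[:,:,0]<110)&(hsv[:,:,1]>25)).astype(np.uint8)*255
rect(region(hood,300,225,375,290),.09,"hood")
wood=((hsv[:,:,0]>8)&(hsv[:,:,0]<26)&(hsv[:,:,1]>70)).astype(np.uint8)*255
print(hsv[216,190],hsv[256,320],hsv[190,210])
cv2.imwrite("pics/m.png",np.hstack([cv2.resize(region(m+0,295,195,375,290)[195:290,295:375],None,fx=4,fy=4),cv2.resize(hood[195:290,295:375],None,fx=4,fy=4)]))
E
```

```text
cam [ 0.4813 -0.0296  0.9245] [ 0.0471 -0.7809  0.6409]
[[ 0.5685 -0.1531]
 [ 0.5916 -0.259 ]
 [ 0.5014 -0.2788]
 [ 0.4783 -0.1716]] [ 0.5349 -0.2156]
0.10844000037447805 -77.70430617868762
0.09228648591977161 -167.6022224417578
0.10968387219045332 102.20254911983156
0.09211435173089413 11.624345975242232
rod px [108.7674 238.1163] [100 232] [118 243] ctr (508.703857421875, 278.7599792480469) size (37.84333801269531, 21.223886489868164) long axis deg 86.22033
strip px [143.3171 231.0244] [135 227] [152 235] ctr (532.4012451171875, 210.37596130371094) size (16.707605361938477, 35.99637985229492) long axis deg 97.352486
plate px [177.8    224.0727] [166 219] [190 229] ctr (556.3030395507812, 141.47377014160156) size (18.723430633544922, 50.6168098449707) long axis deg 108.778336
cap px [343.5395 256.5263] [329 242] [358 271] ctr (535.7327270507812, -215.3378448486328) size (61.063011169433594, 49.579750061035156) long axis deg 45.600662
hood px [365. 275.] [365 275] [365 275] ctr (503.515869140625, -272.4472351074219) size (0.0, 0.0) long axis deg 0.0
[ 18 112 161] [94 22 81] [ 10   9 164]
```

View pics/m.png

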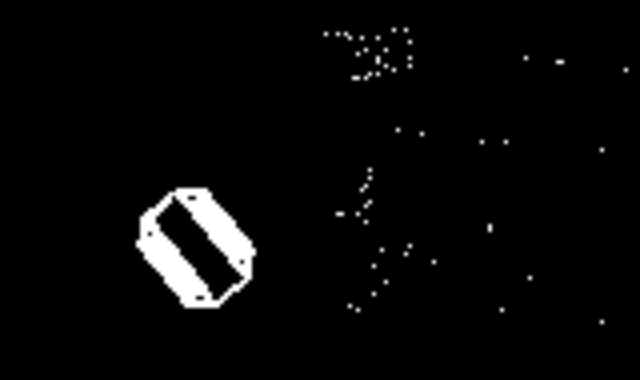

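```bash
python3 - <<'E'
from h import *
np.set_printoptions(precision=4,suppress=True)
def tri(a,b):
    oa,da=ray("top",*a);ob,db=ray("side",*b);da/=np.linalg.norm(da);db/=np.linalg.norm(db)
    s=np.linalg.lstsq(np.c_[da,-db],ob-oa,rcond=None)[0]
    p=oa+da*s[0];q=ob+db*s[1];return (p+q)/2,np.linalg.norm(p-q)
def cen(f,x0,y0,x1,y1,fn):
    im=cv2.imread(f);h=cv2.cvtColor(im,cv2.COLOR_BGR2HSV);m=np.zeros(h.shape[:2],np.uint8)
    m[y0:y1,x0:x1]=fn(h)[y0:y1,x0:x1]
    n,l,s,c=cv2.connectedComponentsWithStats(m);i=1+np.argmax(s[1:,4]);print(f,s[i],c[i]);return c[i]
b=lambda h:h[:,:,2]<60
a=cen("pics/top0.png",160,212,196,235,b); c=cen("pics/side0.png",190,157,213,182,b)
print("grip",tri(a,c), onz("top",*a,.13),onz("side",*c,.13))
# rack board +x edge corners
p=onz("top",85+28/6,180+305/6,.108)[:2];q=onz("top",85+730/6,180+165/6,.108)[:2]
y=(p-q)/np.linalg.norm(p-q);x=np.array([y[1],-y[0]])
print("rack",np.linalg.norm(p-q),np.degrees(np.arctan2(x[1],x[0])),"ctr",(p+q)/2-.03*x,"plate",(p+q)/2-.03*x-.075*y)
r=onz("top",85+42/6,180+465/6,.108)[:2]; print("width",np.linalg.norm(p-r))
# predicted cap centre in side
print("side proj cap",proj("side",[.5355,-.2155,.121]),proj("top",[.5355,-.2155,.121]))
crop("pics/side0.png","pics/s0cap.png",235,225,100,95,6)
E
```

```text
pics/top0.png [166 219  25  11 202] [177.9158 224.0248]
pics/side0.png [193 159  17  21 266] [201.4135 169.4135]
grip (array([0.5589, 0.146 , 0.13  ]), np.float64(0.0017956901544575782)) [0.5581 0.1465 0.13  ] [0.5597 0.1456 0.13  ]
rack 0.2620103439283119 18.84334160157447 ctr [0.5344 0.2082] plate [0.5586 0.1372]
width 0.05893052834389405
side proj cap [285.3704 244.5451] [343.6692 256.514 ]
```

View pics/s0cap.png

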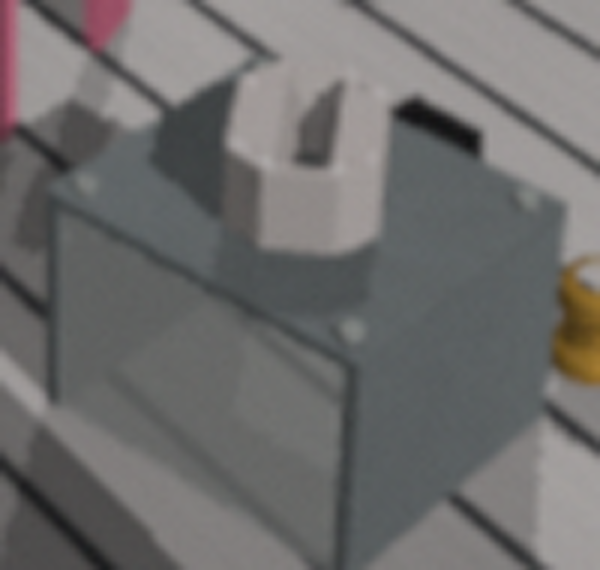

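The plate candidates in the top view are:
- (109,238): round grip, so the rod.
- (144,231): short black grip, so the strip.
- (178,224): wide black grip, with the wide aluminium blade visible in the side view.
- (244,206) and (250,243): pink, so excluded.

The plate is the piece at (178,224), and the enlarged crop confirms it.

The cap is at about (0.5357, -0.2154), with its flats facing -44.4°. The hood yaw is about 12.1°, so it needs about 56° of turn. I'll move above the cap.

```bash
python3 -m handwheel '[[[0.04,-0.03,0,0,0,-8,0],[0.06,-0.08,0,0,0,-15,0],[0.08,-0.13,0,0,0,-22,0],[0.1,-0.18,0,0,0,-29,0],[0.12,-0.22,0,0,0,-36,0],[0.14,-0.26,0,0,0,-43,0],[0.155,-0.3,0,0,0,-50,0],[0.155,-0.331,0,0,0,-54,0]]]'
python3 -m handwheel '[[[0.02,-0.04,0,0,0,-7,0],[0.04,-0.085,0,0,0,-14,0],[0.06,-0.13,0,0,0,-22,0],[0.08,-0.17,0,0,0,-30,0],[0.1,-0.215,0,0,0,-38,0],[0.12,-0.26,0,0,0,-46,0],[0.14,-0.3,0,0,0,-51,0],[0.156,-0.331,-0.03,0,0,-53.7,0]]]'
python3 -m handwheel '[[[0,0,0,0,0,0,0],[0,0,0,0,0,0,0],[0,0,0,0,0,0,0]]]'
python3 -c "
from cell import env;import numpy as np;s=env.state();print(s['clock'],s['ee_pos'],np.degrees(s['tcp_rot']),s['force'],s['q'])"
```

```text
clock: 0.9
ee_pos: [0.3811, 0.1131, 0.256]
tcp_rot: [3.141, 0.001, 1.726]
force: [-0.0, -0.0, -0.1]
width: 1.001
clock: 1.7
ee_pos: [0.539, -0.2192, 0.2294]
tcp_rot: [3.133, -0.003, 0.791]
force: [-0.1, 0.2, 1.1]
width: 1.001
clock: 2.0
ee_pos: [0.5358, -0.2148, 0.2266]
tcp_rot: [-3.141, -0.0, 0.796]
force: [-0.4, 0.0, 0.2]
width: 1.002
2.0 [ 0.535787   -0.21482665  0.226642  ] [-1.79977645e+02 -7.13264856e-03  4.56031294e+01] [-0.41336787  0.02908839  0.17769719] [-3.81457291e-01  4.07880648e-01  1.63367955e-01  1.32659628e+00
  2.64547678e-04  1.96421054e+00]
```

```bash
python3 -m handwheel '[[[0,0,-0.03,0,0,0,0],[0,0,-0.06,0,0,0,0],[0,0,-0.06,0,0,0,0]]]'
python3 - <<'E'
from h import *
for n in ("side","top"):
    cv2.imwrite(f"pics/{n}1.png",imaging.camera(n)[:,:,::-1])
crop("pics/side1.png","pics/s1c.png",225,165,110,130,4)
crop("pics/top1.png","pics/t1c.png",285,195,100,130,4)
cv2.imwrite("pics/c1.png",np.hstack([cv2.imread("pics/s1c.png"),cv2.imread("pics/t1c.png")[:520]]))
E
```

```text
clock: 2.3
ee_pos: [0.5335, -0.2132, 0.1638]
tcp_rot: [-3.136, 0.002, 0.797]
force: [-0.8, 0.4, -0.5]
width: 0.998
```

View pics/c1.png

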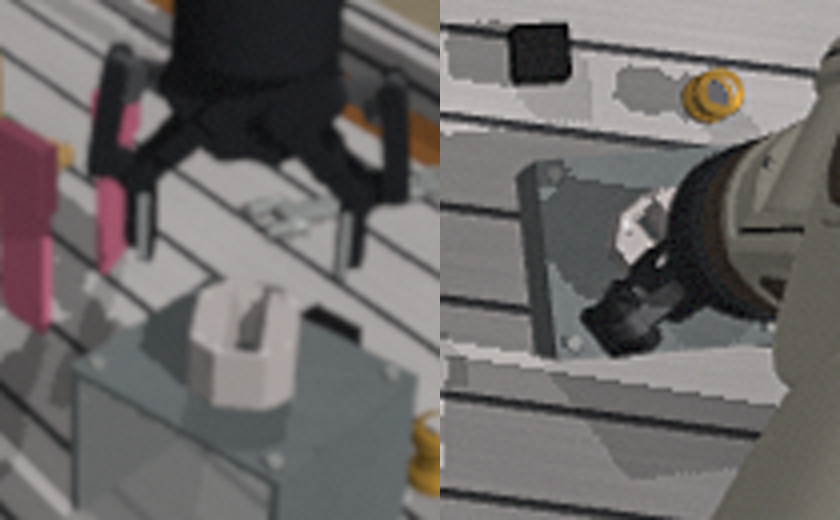

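The jaws straddle the cap on its flats: in the side crop the pads are left and right of the cap, and the tips are clear of the hood. Descending, then closing.

```bash
python3 -m handwheel '[[[0,0,-0.02,0,0,0,0],[0,0,-0.035,0,0,0,0],[0,0,-0.045,0,0,0,0],[0,0,-0.045,0,0,0,0],[0,0,-0.045,0,0,0,0]]]'
python3 -m handwheel '[[[0,0,0,0,0,0,1],[0,0,0,0,0,0,1],[0,0,0,0,0,0,1],[0,0,0,0,0,0,1],[0,0,0,0,0,0,1],[0,0,0,0,0,0,1],[0,0,0,0,0,0,1],[0,0,0,0,0,0,1]]]'
python3 -c "
from cell import env;s=env.state();print(s['clock'],s['ee_pos'],s['tcp_rot'],s['force'],s['ft_torque'],s['width'])"
```

```text
clock: 2.9
ee_pos: [0.5368, -0.2156, 0.1227]
tcp_rot: [3.14, -0.001, 0.795]
force: [0.6, 0.1, 0.2]
width: 1.0
clock: 3.7
ee_pos: [0.5362, -0.2153, 0.1225]
tcp_rot: [3.141, -0.001, 0.795]
force: [-2.1, 2.3, 4.3]
width: 0.568
3.7 [ 0.53615029 -0.21532872  0.12247505] [ 3.14098726e+00 -7.66610887e-04  7.95024868e-01] [-2.05034763  2.3008014   4.30253972] [ 0.26710832  0.3740178  -0.09509948] 0.5676011702032919
```

```bash
python3 -m handwheel '[[[0,0,0,0,0,5,1],[0,0,0,0,0,11,1],[0,0,0,0,0,17,1],[0,0,0,0,0,23,1],[0,0,0,0,0,29,1],[0,0,0,0,0,34,1],[0,0,0,0,0,38,1],[0,0,0,0,0,40,1]]]'
python3 -c "
from cell import env;s=env.state();print(s['clock'],s['ee_pos'],s['tcp_rot'],s['force'],s['ft_torque'],s['width'])"
```

```text
clock: 4.5
ee_pos: [0.5353, -0.2149, 0.1224]
tcp_rot: [-3.141, -0.001, 1.495]
force: [-3.8, 3.0, 6.9]
width: 0.576
4.5 [ 0.53532158 -0.21492532  0.12243253] [-3.14087319e+00 -9.51070505e-04  1.49511797e+00] [-3.83128445  2.95954666  6.8682929 ] [ 0.55099007  0.78240014 -0.09937782] 0.5755897606326127
```

```bash
python3 -m handwheel '[[[0,0,0,0,0,4,1],[0,0,0,0,0,8,1],[0,0,0,0,0,12,1],[0,0,0,0,0,14,1],[0,0,0,0,0,15,1],[0,0,0,0,0,15,1]]]'
python3 -c "
from cell import env;s=env.state();print(s['tcp_rot'],s['force'],s['ft_torque'])"
python3 -m handwheel '[[[0,0,0,0,0,1,1],[0,0,0,0,0,2,1],[0,0,0,0,0,3,1],[0,0,0,0,0,3,1]]]'
python3 -c "
from cell import env;s=env.state();print(s['tcp_rot'],s['force'],s['ft_torque'])"
```

```text
clock: 5.1
ee_pos: [0.5349, -0.2149, 0.1224]
tcp_rot: [-3.14, -0.001, 1.755]
force: [-5.3, 2.0, 7.9]
width: 0.568
[-3.14035753e+00 -1.25996203e-03  1.75548593e+00] [-5.3001424   2.02786902  7.94074012] [0.53762977 0.94268807 0.11442978]
clock: 5.5
ee_pos: [0.5349, -0.2149, 0.1224]
tcp_rot: [-3.141, -0.002, 1.804]
force: [-5.0, 3.2, 8.5]
width: 0.57
[-3.14079733e+00 -1.82035388e-03  1.80366094e+00] [-4.99435904  3.15654581  8.54712988] [ 0.71642521  0.90947849 -1.25674605]
```

```bash
python3 -m handwheel '[[[0,0,0,0,0,0,0],[0,0,0,0,0,0,0],[0,0,0,0,0,0,0],[0,0,0,0,0,0,0],[0,0,0,0,0,0,0]]]'
python3 -m handwheel '[[[0,0,0.02,0,0,0,0],[0,0,0.05,0,0,0,0],[0,0,0.09,0,0,0,0],[0,0.02,0.12,0,0,0,0],[0,0.06,0.12,0,0,0,0],[0,0.1,0.12,0,0,1,0],[0,0.15,0.12,0,0,2,0],[0,0.2,0.12,0,0,3,0]]]'
python3 - <<'E'
from h import *
s=env.state();print(s['ee_pos'],s['tcp_rot'],s['force'])
for n in ("side","top"):
    cv2.imwrite(f"pics/{n}2.png",imaging.camera(n)[:,:,::-1])
crop("pics/side2.png","pics/s2c.png",235,225,100,100,4)
crop("pics/top2.png","pics/t2c.png",295,205,90,100,4)
cv2.imwrite("pics/c2.png",np.hstack([cv2.imread("pics/s2c.png"),cv2.imread("pics/t2c.png")]))
E
```

```text
clock: 6.0
ee_pos: [0.5361, -0.2155, 0.1211]
tcp_rot: [-3.142, -0.0, 1.808]
force: [0.4, -0.8, 1.4]
width: 1.002
clock: 6.8
ee_pos: [0.5359, -0.0141, 0.2415]
tcp_rot: [3.141, 0.0, 1.859]
force: [1.3, 0.2, -0.1]
width: 1.0
[ 0.53590717 -0.01413534  0.24146664] [3.14091701e+00 1.53628339e-04 1.85926099e+00] [ 1.30856798  0.17384504 -0.13843451]
```

View pics/c2.png

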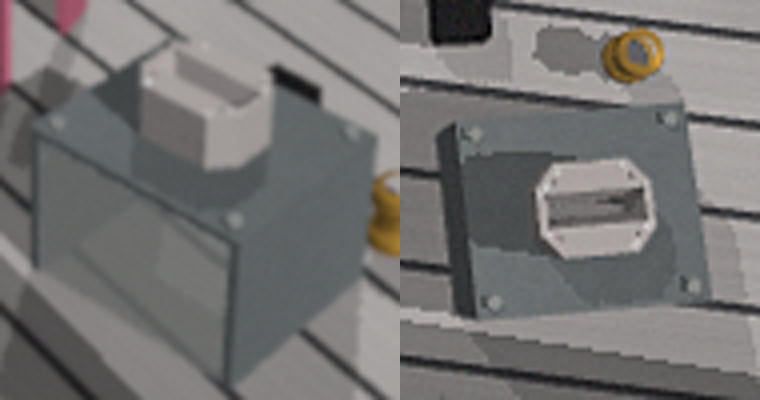

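The slot is now parallel to the hood's edges: in the top picture it runs from about px (332,257) to (357,252). I'll measure the cap's centre and angle again.

```bash
python3 - <<'E'
from h import *
im=cv2.imread("pics/top2.png"); hsv=cv2.cvtColor(im,cv2.COLOR_BGR2HSV)
m=((hsv[:,:,2]>150)&(hsv[:,:,1]<40)).astype(np.uint8)*255
o=np.zeros_like(m);o[236:280,322:366]=m[236:280,322:366]
cs,_=cv2.findContours(o,cv2.RETR_EXTERNAL,cv2.CHAIN_APPROX_NONE);c=max(cs,key=cv2.contourArea)[:,0]
W=np.array([onz("top",u,v,.121)[:2] for u,v in c]);r=cv2.minAreaRect((W*1000).astype(np.float32));b=cv2.boxPoints(r)
L=max([b[1]-b[0],b[2]-b[1]],key=np.linalg.norm);print(r,np.degrees(np.arctan2(L[1],L[0]))%180)
# longest cap edges: slopes of two long sides of slot by dark mask
d=((hsv[:,:,2]<135)).astype(np.uint8)*255
k=np.zeros_like(d);cv2.drawContours(k,[c.reshape(-1,1,2)],-1,255,-1);k=cv2.erode(k,np.ones((3,3),np.uint8));d&=k
cs,_=cv2.findContours(d,cv2.RETR_EXTERNAL,cv2.CHAIN_APPROX_NONE);c=max(cs,key=cv2.contourArea)[:,0]
W=np.array([onz("top",u,v,.121)[:2] for u,v in c]);r=cv2.minAreaRect((W*1000).astype(np.float32));b=cv2.boxPoints(r)
L=max([b[1]-b[0],b[2]-b[1]],key=np.linalg.norm);print("slot",r,np.degrees(np.arctan2(L[1],L[0]))%180)
E
```

```text
((535.552001953125, -215.0830078125), (48.61362838745117, 60.72904586791992), 11.331730842590332) 101.331726
slot ((535.8438110351562, -215.47055053710938), (17.832571029663086, 52.87581253051758), 12.017580032348633) 102.01762
```

```bash
python3 -m handwheel '[[[0.005,0.03,0,0,0,1,0],[0.01,0.07,0,0,0,2,0],[0.016,0.11,0,0,0,2.4,0],[0.02,0.14,0,0,0,2.4,0],[0.023,0.161,-0.01,0,0,2.4,0],[0.023,0.161,-0.03,0,0,2.4,0],[0.023,0.161,-0.041,0,0,2.4,0],[0.023,0.161,-0.041,0,0,2.4,0]]]'
python3 - <<'E'
from h import *
s=env.state();print(s['ee_pos'],s['tcp_rot'],s['force'])
for n in ("side","top"):
    cv2.imwrite(f"pics/{n}3.png",imaging.camera(n)[:,:,::-1])
crop("pics/side3.png","pics/s3c.png",150,110,100,120,4)
crop("pics/top3.png","pics/t3c.png",130,180,100,120,4)
cv2.imwrite("pics/c3.png",np.hstack([cv2.imread("pics/s3c.png"),cv2.imread("pics/t3c.png")]))
E
```

```text
clock: 7.7
ee_pos: [0.5578, 0.1446, 0.1981]
tcp_rot: [-3.137, -0.0, 1.901]
force: [-0.7, 0.3, 0.8]
width: 1.0
[0.55778992 0.14463599 0.19812511] [-3.13698380e+00 -9.34881562e-05  1.90110149e+00] [-0.68585465  0.30924171  0.75499212]
```

View pics/c3.png

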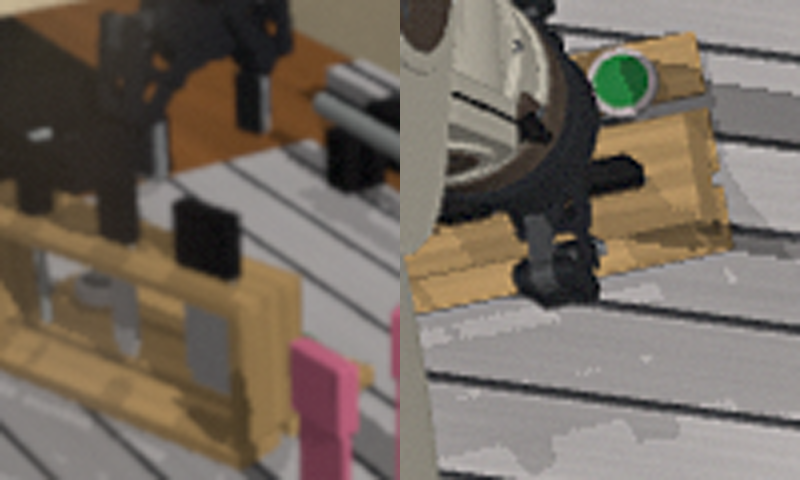

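The jaws straddle the wide grip: the pads in the side picture are on both sides of the plate's block at (202,170), and the strip is untouched. Descending and closing.

```bash
python3 -m handwheel '[[[0,0.0005,-0.025,0,0,0,0],[0,0.0005,-0.045,0,0,0,0],[0,0.0005,-0.055,0,0,0,0],[0,0.0005,-0.06,0,0,0,0],[0,0.0005,-0.06,0,0,0,0]]]'
python3 -m handwheel '[[[0,0,0,0,0,0,1],[0,0,0,0,0,0,1],[0,0,0,0,0,0,1],[0,0,0,0,0,0,1],[0,0,0,0,0,0,1],[0,0,0,0,0,0,1],[0,0,0,0,0,0,1],[0,0,0,0,0,0,1]]]'
python3 -m handwheel '[[[0,0,0,0,0,0,1],[0,0,0,0,0,0,1],[0,0,0,0,0,0,1]]]'
python3 -c "
from cell import env;s=env.state();print(s['clock'],s['ee_pos'],s['tcp_rot'],s['force'],s['ft_torque'],s['width'])"
```

```text
clock: 8.3
ee_pos: [0.5592, 0.1457, 0.1405]
tcp_rot: [3.141, 0.0, 1.901]
force: [0.1, -0.7, -0.0]
width: 1.001
clock: 9.1
ee_pos: [0.559, 0.146, 0.1406]
tcp_rot: [3.141, -0.0, 1.902]
force: [-1.1, -0.2, 3.6]
width: 0.155
clock: 9.4
ee_pos: [0.559, 0.146, 0.1406]
tcp_rot: [3.141, -0.0, 1.902]
force: [-1.6, 0.1, 4.6]
width: 0.16
9.4 [0.55901071 0.1460374  0.14058593] [ 3.14137259e+00 -6.10230864e-05  1.90162168e+00] [-1.59701439  0.12242987  4.61278976] [-0.09789465  0.28419114 -0.02075951] 0.159861829146506
```

```bash
python3 -m handwheel '[[[0,0,0.01,0,0,0,1],[0,0,0.03,0,0,0,1],[0,0,0.05,0,0,0,1],[0,0,0.07,0,0,0,1],[0,0,0.09,0,0,0,1],[0,0,0.11,0,0,0,1],[0,0,0.135,0,0,0,1],[0,0,0.16,0,0,0,1]]]'
python3 -m handwheel '[[[0,0,0,0,0,0,1],[0,0,0,0,0,0,1]]]'
python3 - <<'E'
from h import *
s=env.state();print(s['ee_pos'],s['tcp_rot'],s['force'],s['ft_torque'],s['width'])
for n in ("side","top"):
    cv2.imwrite(f"pics/{n}4.png",imaging.camera(n)[:,:,::-1])
cv2.imwrite("pics/c4.png",np.hstack([cv2.resize(cv2.imread("pics/side4.png")[50:270,120:320],None,fx=2,fy=2),cv2.resize(cv2.imread("pics/top4.png")[120:340,60:260],None,fx=2,fy=2)]))
E
```

```text
clock: 10.2
ee_pos: [0.5588, 0.1459, 0.3009]
tcp_rot: [-3.141, 0.0, 1.902]
force: [0.2, -0.5, -1.2]
width: 0.156
clock: 10.4
ee_pos: [0.5592, 0.146, 0.3002]
tcp_rot: [3.141, 0.0, 1.902]
force: [0.4, 0.3, -2.1]
width: 0.152
[0.55922937 0.14603374 0.30022829] [3.14089360e+00 7.54435213e-05 1.90162671e+00] [ 0.38967911  0.28912199 -2.12287317] [-0.02743334  0.00902541 -0.01551111] 0.1524290760944117
```

View pics/c4.png

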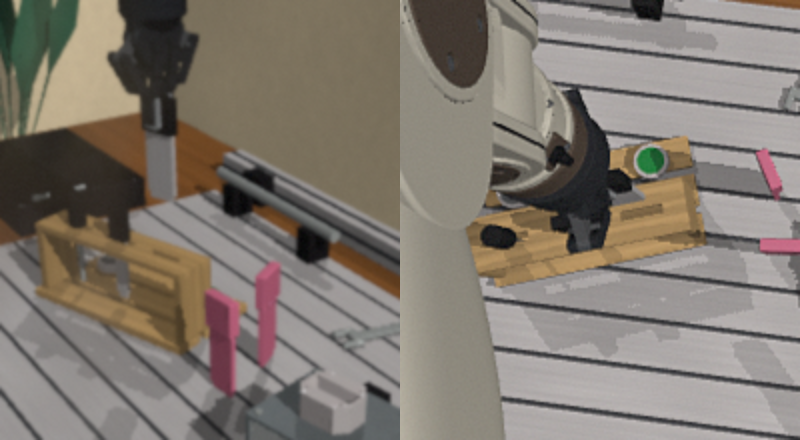

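```bash
python3 - <<'E'
from h import *
crop("pics/side4.png","pics/s4c.png",165,90,70,70,8)
y=np.array([-np.sin(np.radians(19)),np.cos(np.radians(19)),0]);x=np.array([y[1],-y[0],0])
im=cv2.imread("pics/s4c.png")
c=np.array([.5590,.1460,.290])
for dz,w,t,col in ((-.106,.017,.002,(0,0,255)),(-.098,.020,.003,(0,255,0)),(-.022,.023,.007,(255,255,0))):
    for sy in(-1,1):
        for sx in (-1,1):
            u=proj("side",c+y*w*sy+x*t*sx+[0,0,dz]);p=((u+.5-[165,90])*8).astype(int);cv2.circle(im,tuple(map(int,p)),3,col,-1)
cv2.imwrite("pics/s4d.png",im)
print(proj("side",c+[0,0,-.106]),(proj("side",c+y*.001)-proj("side",c)))
E
```

```text
[200.1365225  149.31237356] [-0.32770096 -0.08551489]
```

View pics/s4d.png

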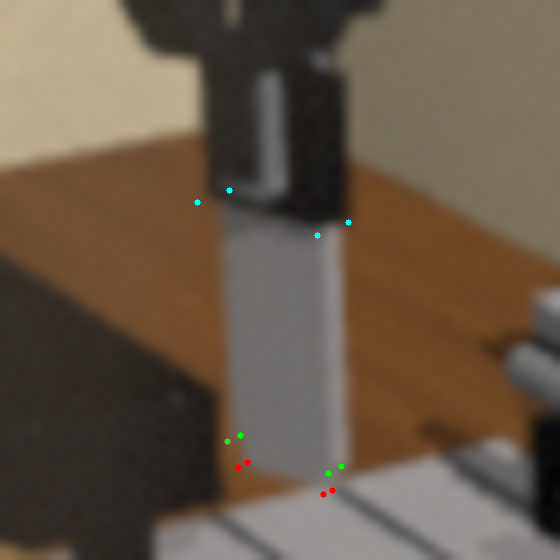

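```bash
python3 -m handwheel '[[[-0.003,-0.02,0,0,0,-0.8,1],[-0.006,-0.06,0,0,0,-1.6,1],[-0.008,-0.1,0,0,0,-2.4,1],[-0.01,-0.14,0,0,0,-3.2,1],[-0.013,-0.18,0,0,0,-4,1],[-0.015,-0.22,0,0,0,-4.8,1],[-0.017,-0.26,0,0,0,-5.6,1],[-0.0197,-0.302,0,0,0,-6.3,1]]]'
python3 -m handwheel '[[[-0.002,-0.03,0,0,0,-0.3,1],[-0.003,-0.05,0,0,0,-0.5,1],[-0.004,-0.06,0,0,0,-0.5,1],[-0.004,-0.06,0,0,0,-0.5,1],[-0.004,-0.06,-0.01,0,0,-0.5,1],[-0.004,-0.06,-0.02,0,0,-0.5,1],[-0.004,-0.06,-0.03,0,0,-0.5,1],[-0.004,-0.06,-0.03,0,0,-0.5,1]]]'
python3 -m handwheel '[[[0,0,0,0,0,0,1],[0,0,0,0,0,0,1]]]'
python3 - <<'E'
from h import *
s=env.state();print(s['ee_pos'],s['tcp_rot'],s['force'],s['ft_torque'],s['width'])
for n in ("side","top"):
    cv2.imwrite(f"pics/{n}5.png",imaging.camera(n)[:,:,::-1])
cv2.imwrite("pics/c5.png",np.hstack([cv2.resize(cv2.imread("pics/side5.png")[150:330,225:345],None,fx=3,fy=3),cv2.resize(cv2.imread("pics/top5.png")[150:330,285:405],None,fx=3,fy=3)]))
E
```

```text
clock: 11.3
ee_pos: [0.5384, -0.1572, 0.2985]
tcp_rot: [-3.139, -0.002, 1.792]
force: [0.4, -0.4, -1.1]
width: 0.152
clock: 12.1
ee_pos: [0.5344, -0.2146, 0.2678]
tcp_rot: [-3.138, -0.003, 1.784]
force: [0.2, 0.2, -2.1]
width: 0.154
clock: 12.3
ee_pos: [0.5356, -0.2158, 0.2707]
tcp_rot: [3.141, 0.0, 1.783]
force: [-0.8, -0.5, -0.7]
width: 0.161
[ 0.53557854 -0.21578881  0.27069876] [3.14097350e+00 4.06805187e-04 1.78334036e+00] [-0.80928952 -0.45779648 -0.72249772] [-0.00049509  0.0029969   0.01918093] 0.1612184748653071
```

View pics/c5.png

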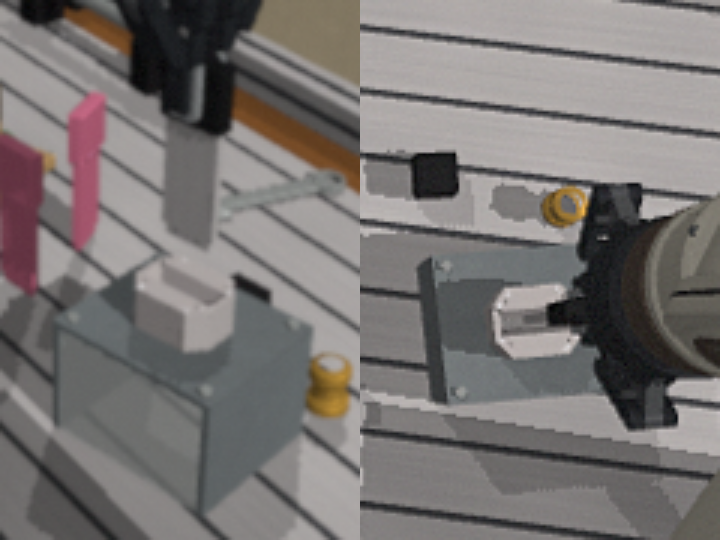

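The blade hangs upright above the slot, with its tip at about side px (289,232) and the cap mouth at about (286,242). Lowering in steps and watching the force.

```bash
python3 -m handwheel '[[[0,0,-0.01,0,0,0,1],[0,0,-0.02,0,0,0,1],[0,0,-0.03,0,0,0,1],[0,0,-0.037,0,0,0,1],[0,0,-0.042,0,0,0,1],[0,0,-0.042,0,0,0,1],[0,0,-0.042,0,0,0,1]]]'
python3 - <<'E'
from h import *
s=env.state();print(s['ee_pos'],s['tcp_rot'],s['force'],s['ft_torque'],s['width'])
for n in ("side","top"):
    cv2.imwrite(f"pics/{n}6.png",imaging.camera(n)[:,:,::-1])
cv2.imwrite("pics/c6.png",np.hstack([cv2.resize(cv2.imread("pics/side6.png")[190:290,245:325],None,fx=5,fy=5),cv2.resize(cv2.imread("pics/top6.png")[210:310,305:385],None,fx=5,fy=5)]))
E
```

```text
clock: 13.1
ee_pos: [0.5354, -0.216, 0.2284]
tcp_rot: [3.141, 0.0, 1.783]
force: [-0.2, 0.3, -1.3]
width: 0.153
[ 0.53538181 -0.21603716  0.22836972] [3.14149896e+00 5.46344774e-05 1.78292315e+00] [-0.2039164   0.31159513 -1.25849692] [-0.00318295 -0.02474611 -0.00987625] 0.15310365846085544
```

View pics/c6.png

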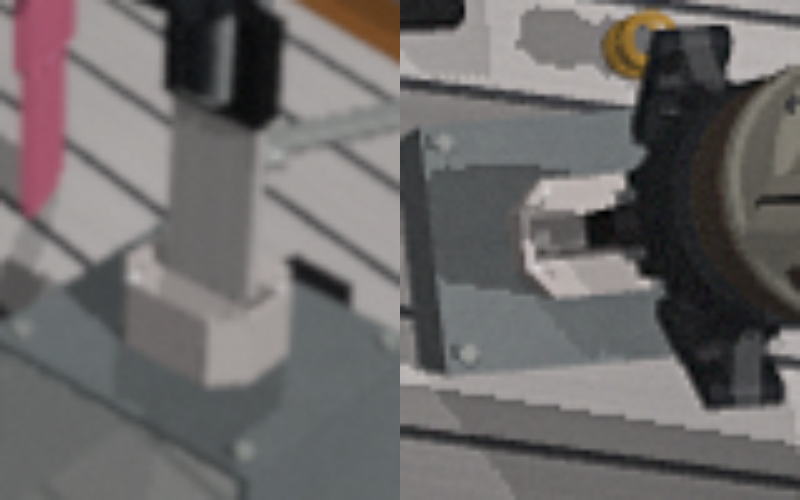

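The blade is inside the flare with about equal gaps at both ends (side crop: 18 and 20 px), and there is no contact force. Continuing down.

```bash
python3 -m handwheel '[[[0,0,-0.004,0,0,0,1],[0,0,-0.008,0,0,0,1],[0,0,-0.011,0,0,0,1],[0,0,-0.014,0,0,0,1],[0,0,-0.014,0,0,0,1]]]'
python3 -c "
from cell import env;s=env.state();print(s['ee_pos'],s['force'],s['ft_torque'])"
python3 -m handwheel '[[[0,0,-0.004,0,0,0,1],[0,0,-0.008,0,0,0,1],[0,0,-0.012,0,0,0,1],[0,0,-0.012,0,0,0,1]]]'
python3 -c "
from cell import env;s=env.state();print(s['ee_pos'],s['force'],s['ft_torque'])"
```

```text
clock: 13.7
ee_pos: [0.535, -0.2159, 0.2136]
tcp_rot: [-3.141, -0.001, 1.783]
force: [0.5, -0.2, -1.2]
width: 0.156
[ 0.53496466 -0.21588056  0.2136024 ] [ 0.47156707 -0.22421613 -1.19657079] [ 0.02435315 -0.02979965 -0.01395742]
clock: 14.1
ee_pos: [0.5348, -0.2158, 0.2014]
tcp_rot: [-3.14, -0.001, 1.783]
force: [0.4, -0.8, -1.1]
width: 0.155
[ 0.5348366  -0.21582745  0.20139031] [ 0.41443352 -0.81697291 -1.06166   ] [-0.01378872  0.01363801 -0.04284608]
```

```bash
python3 -m handwheel '[[[0,0,-0.006,0,0,0,1],[0,0,-0.012,0,0,0,1],[0,0,-0.018,0,0,0,1],[0,0,-0.024,0,0,0,1],[0,0,-0.024,0,0,0,1]]]'
python3 -c "
from cell import env;s=env.state();print(s['ee_pos'],s['force'],s['ft_torque'])"
python3 -m handwheel '[[[0,0,-0.004,0,0,0,1],[0,0,-0.009,0,0,0,1],[0,0,-0.014,0,0,0,1],[0,0,-0.014,0,0,0,1],[0,0,-0.014,0,0,0,1]]]'
python3 - <<'E'
from h import *
s=env.state();print(s['clock'],s['ee_pos'],s['tcp_rot'],s['force'],s['ft_torque'],s['width'])
for n in ("side","top"):
    cv2.imwrite(f"pics/{n}7.png",imaging.camera(n)[:,:,::-1])
im=cv2.resize(cv2.imread("pics/side7.png")[210:320,235:335],None,fx=5,fy=5)
cv2.imwrite("pics/c7.png",im)
cv2.imwrite("pics/c7b.png",np.hstack([cv2.resize(cv2.imread("pics/side7.png"),(400,300)),cv2.resize(cv2.imread("pics/top7.png"),(400,300))]))
print("beam",proj("side",[.5355,-.2155,.067]),"tip pred",proj("side",[.5355,-.2155,s['ee_pos'][2]-.116]))
E
```

```text
clock: 14.6
ee_pos: [0.5346, -0.2157, 0.1769]
tcp_rot: [-3.14, -0.001, 1.783]
force: [-1.2, 0.1, -1.3]
width: 0.153
[ 0.53457788 -0.21570369  0.17692164] [-1.21809439  0.13064024 -1.30675196] [-0.0225009   0.00097689 -0.05040893]
clock: 15.1
ee_pos: [0.5352, -0.2159, 0.1641]
tcp_rot: [-3.141, -0.0, 1.783]
force: [0.3, -0.7, -2.1]
width: 0.156
15.1 [ 0.53520324 -0.21593616  0.16411318] [-3.14125214e+00 -2.48146160e-04  1.78289312e+00] [ 0.28474885 -0.65861401 -2.14234374] [ 0.01765073 -0.04766962 -0.03569743] 0.1558669269759078
beam [284.12858896 266.96736437] tip pred [283.71079693 274.51119067]
```

View pics/c7.png

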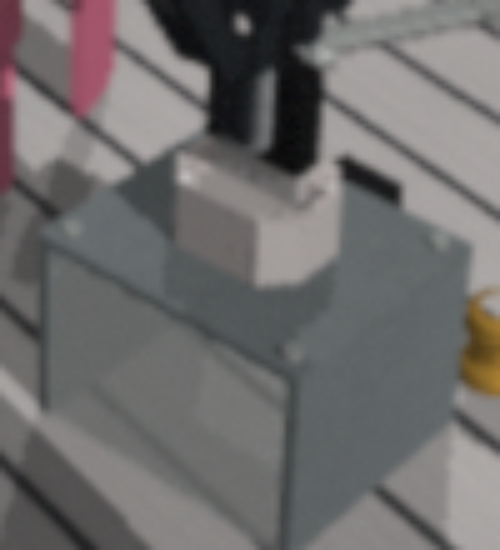

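View pics/c7b.png

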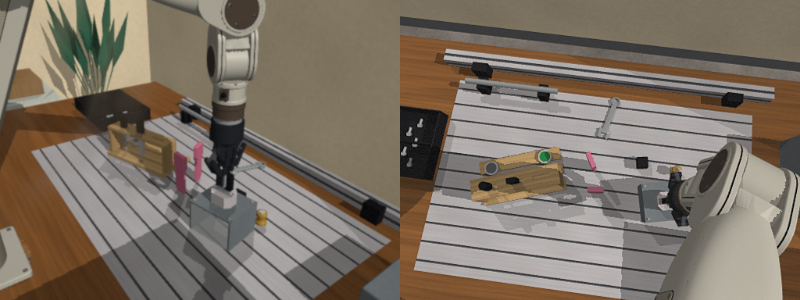

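```bash
python3 -m handwheel '[[[0,0,0,0,0,0,1],[0,0,0,0,0,0,1],[0,0,0,0,0,0,1],[0,0,0,0,0,0,1],[0,0,0,0,0,0,1]]]'
python3 - <<'E'
from cell import env
s=env.state();print(s['clock'],s['ee_pos'],s['tcp_rot'],s['force'],s['width']); print(env.hand_in())
E
```

```text
clock: 15.7
ee_pos: [0.5353, -0.216, 0.1643]
tcp_rot: [3.142, -0.0, 1.783]
force: [-0.0, 0.3, -0.5]
width: 0.157
15.7 [ 0.53531192 -0.21597655  0.16432429] [ 3.14158888e+00 -8.39764936e-06  1.78292946e+00] [-0.01725899  0.31549711 -0.46610521] 0.15652767925951327
the job is handed in; nothing more can be done
None
```

I opened the cap, put the plate's blade down through the slot and handed the job in at 15.7 s. The arm was still holding the plate upright there. I got no verdict back.

- **Cap:** I turned it counter-clockwise until the moment jumped to about 1.3 N m, which is the hard stop. The top picture then showed the slot's long side at 102.0°, against about 102.1° for the hood's long axis.
- **Plate:** I lifted the wide plate out of the rack by its grip and lowered it through the slot with no contact force beyond its own weight (about 1 N).
- **Final pose:** The tool was vertical and holding the grip. From the tool height I work out the tip at about 48 mm, 19 mm below the beam. The grip's underside is at about 132 mm, 11 mm above the cap.
- **Not confirmed:** I could not see the tip under the hood. A side-view check after lifting put the plate 1 to 2 pixels (2–4 mm) higher than that estimate. The tip would still be about 15 mm or more below the beam.
- **Everything else:** Nothing else looked moved in the last pictures. I checked this by eye and did not measure it.

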